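Hold the true bar on the ski base

ROBOT

A 6-joint arm with a two-finger parallel gripper is mounted at the origin on the work surface. World frame = base frame: x ahead of the robot, y to its left, z up, the work surface at z = 0. Lengths are in m, angles in rad, forces in N, time in s.
With the tool pointing down it reaches from about 0.275 to 1 m from the base axis. Payload 8.4 kg.
Tool frame: the origin (TCP) lies on the centre line of the jaws, within the pads' length; the fingertips stand 17 mm ahead of it and the grasp point (between the pads) lies 2 mm behind it (bot.tcp_to_tips is the z of the fingertips in the tool frame, in m); z points along the fingers, y is the line along which they close (so a half turn about z gives the same grasp; the last joint's range is limited). The gripper opens to 85 mm and grips with 20 to 120 N. Pads are 22 mm wide; open, the fingers measure 114 mm over their backs; the gripper's body (76 mm by 85 mm) begins 54 mm behind the grasp point. The pads swing forward as they close: fully open they stand 13 mm farther back than shut.
Start: joints at [1.209, 0.353, 1.633, -0, 1.155, -0.002], TCP at [0.22, 0.585, 0.248] pointing down, gripper open.
Joint ranges: [-2.63, 2.63], [-0.92, 2.1], [0.06, 2.66], [-1.3, 4.44], [0, 2.69], [-3.02, 3.02]. Speed limits (rad/s): [2.22, 2.22, 2.79, 3.14, 3.14, 3.14].

INTERFACE

Orientations are given as a unit quaternion [x, y, z, w].
In Python, from workcell import bot, hand, kinematics, get_obs, vision, hand_in gives the robot as it stands. The module is installed in compiled form; this text tells all that it offers. Calls block until the motion is done:
- bot.reach(position, orientation): joint-space move of the TCP to a pose.
- bot.servo_line(position, ori=None, velocity=0.15): straight line of the TCP; ori=None keeps the orientation; velocity is the mean speed in m/s.
- bot.goto_joints(angles): joint-space move.
- hand.move_gripper(opening, strength=None): finger opening in m; strength is the grip in N (None keeps the last); returns when the fingers have stopped.
- bot.dwell(seconds).
- kinematics.solve_ik(position, orientation): joint angles nearest the present ones, or None.
- get_obs(): the state.
- vision.read_camera(name): name is "scene" or "top" or "wrist"; returns a dict with "frame" (420x560x3 uint8, red, green, blue), "intrinsics" (3x3 intrinsics, pixels), "view" (4x4, takes a point from world to camera coordinates). Camera axes: x right, y down, z forward; pixel columns grow to the right and rows downward; lengths in m; the calibration is good to about 2 mm. A picture is of the moment at which its call begins. There is no depth.
A pose or a line that the arm cannot do raises bot.IKError and nothing moves.
- hand_in(): hands the job in; it is judged then, once.
The state is a dict: "time_s": time; "joint_pos": joint angles; "joint_vel": joint speeds; "joint_efforts": joint torques, N m; "position": TCP position; "orientation": TCP orientation; "wrist_force": force on the tool from outside, world axes, zero at the start; "ft_torque": the same for the moment, N m; "gripper_width": finger opening in m; "grip_force": force on a finger pad.
Only numpy, scipy, OpenCV 4.12 (cv2) and the standard library are available. Lean on these libraries where they do the work, as an engineer would, in place of code of your own. Each camera call takes 0.05 s, during which the arm holds its last target. There are 200 camera calls.

TASK

The ski is clamped base up in the vise. Lift the steel true bar out of the wooden tool block and set it knife edge down, upright and square across the ski base right on the chalk line, touching the base nowhere else and never pushing the ski with more than 15 N. Finish while still holding the bar there, reaching over both steel edges and pressed down lightly with about 5 N, so that I can look for light under it; leave the diamond stone, the brush and the pole basket where they are.

Things in the scene. Friction and masses are not known exactly. Their poses are not given: they have to be found in the camera images.
- true_bar: The true bar: plain ground steel straightedge 130 mm long (its x), 10 mm thick (y), 44 mm high (z), about 0.38 kg, small hang hole near one end. The lower 12 mm taper to a straight knife edge 3 mm wide; the flat faces to grip lie 12 to 44 mm above it. Origin at the middle of the knife edge, z up to its back. It starts edge down in a slot of the tool block, the upper 30 mm sticking out.
- tool_block: Fixed plain wooden block 150 (its x) by 125 (y) by 45 mm (z), origin under its centre on the bench. Two slots along its x, 12.5 mm wide, 136 mm long and 14 mm deep, at y = +35 and -35 mm; one holds the true bar, the other the diamond stone.
- chalk_line (a point): Middle of the white chalk line, 4 mm wide and 66 mm long, drawn straight across the black ski base. Its x points across the ski (along the line), y along the ski to its tip, z up out of the base; it lies on the base surface, about 130 mm above the bench.
- ski: Alpine ski 1.55 m long, lying base up and level, 75 mm wide at the chalk line, a 2.5 mm steel edge at each side, base flat across. Origin on the base surface at the ski's middle, x across, y along to the tip, z up; the chalk line lies at y = -140 mm. On the vise's rubber pads it gives straight down about 1 mm for each 3 N of push and springs back.
- vise: The fixed ski vise under the ski: a centre clamp (origin on the bench under it) and two end rests 450 mm either side along its y. The clamp's jaws, 60 mm long, hold the ski near its middle, stay 6 mm below the base and come no nearer than 75 mm to the chalk line.
- diamond_stone: Bystander: diamond stone in a dark plastic holder, 90 by 10 by 30 mm, standing in the other slot of the tool block with 16 mm sticking out; origin at the centre of its underside.
- brass_brush: Bystander: brush lying on its wooden back, 150 by 52 by 33 mm, brass bristles up; origin at the centre of its underside.
- pole_basket: Bystander: aluminium pole basket, a ring 91 mm across with four spokes and a hub 22 mm high; origin under the hub.
Mind the look-alikes: they are no part of the job. What is shaped like the tool_block but green is not meant. Leave any red or yellow look-alike of the true_bar alone.

How it is judged:
By the outcome, as a careful person would: the job done as asked, in the order asked, and still so for the second after the job is handed in, while the arm keeps its last pose, push and grip.
It also fails if it takes over 42 s, if anything falls off the work surface, if the arm or the gripper's body presses on something with over 40 N, if the wrist force passes 120 N, or if a joint passes its speed limit or range.

## Working session

There is one attempt and no reset: what is moved stays moved. The work goes in short steps, each a Python script; the robot and the scene stay as the last script left them, time stands still between calls to the robot, and variables do not carry over. Pictures are saved under pics/ and viewed, at most 10 in all, crops included, and the job is handed in when it is done.

```bash
mkdir -p pics
python3 - <<'E'
from workcell import *
import cv2,numpy as np,pickle
d={}
for n in("scene","top","wrist"):
    c=vision.read_camera(n);d[n]=c;cv2.imwrite(f"pics/{n}0.png",c["frame"][:,:,::-1])
    V=np.array(c["view"]);print(n,np.round(-V[:3,:3].T@V[:3,3],3),np.round(V[:3,:3],2).tolist(),np.round(np.array(c["intrinsics"]),1).tolist())
pickle.dump(d,open("d0.pkl","wb"));o=get_obs();print({k:np.round(v,3) for k,v in o.items()},bot.tcp_to_tips)
E
```

```text
scene [ 1.144 -0.138  1.232] [[0.45, 0.89, -0.01], [0.73, -0.38, -0.57], [-0.51, 0.25, -0.82]] [[534.2, 0.0, 279.3], [0.0, 534.2, 208.8], [0.0, 0.0, 1.0]]
top [0.344 0.199 1.383] [[-0.0, -1.0, 0.01], [-1.0, 0.0, -0.08], [0.08, -0.01, -1.0]] [[492.1, 0.0, 287.2], [0.0, 492.1, 205.3], [0.0, 0.0, 1.0]]
wrist [0.151 0.609 0.372] [[0.35, 0.94, -0.0], [0.9, -0.34, 0.29], [0.27, -0.1, -0.96]] [[357.1, 0.0, 279.2], [0.0, 357.1, 210.3], [0.0, 0.0, 1.0]]
{'time_s': np.float64(0.15), 'joint_pos': array([ 1.209,  0.354,  1.634,  0.   ,  1.155, -0.002]), 'joint_vel': array([ 0.002,  0.   , -0.002, -0.   ,  0.   ,  0.001]), 'joint_efforts': array([-0.0000e+00, -6.0563e+01, -3.4234e+01,  0.0000e+00,  6.0000e-03,
       -0.0000e+00]), 'position': array([0.22 , 0.585, 0.248]), 'orientation': array([ 0.179,  0.984, -0.001, -0.   ]), 'wrist_force': array([ 0.112, -0.433,  0.328]), 'ft_torque': array([ 0.027, -0.015, -0.048]), 'grip_force': np.float64(0.0), 'gripper_width': np.float64(0.085)} 0.017
```

View pics/scene0.png

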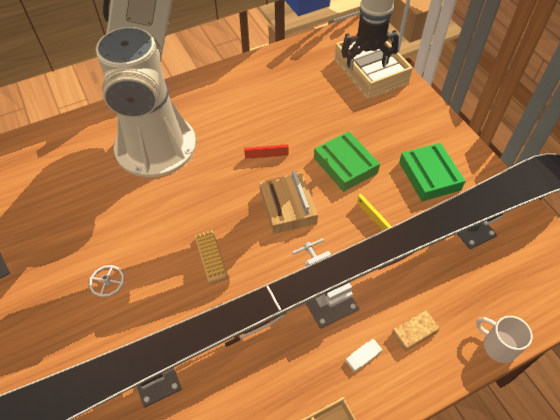

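View pics/top0.png

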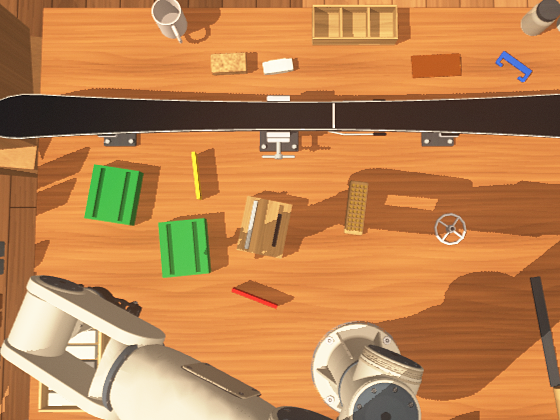

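The wooden block is at scene (288,203) / top (265,227), and the steel bar is in its slot at scene (301,193) / top (252,217). The look-alikes are the green blocks at scene (346,160) and (432,171), the red bar at (266,152) and the yellow bar at (376,212). The plain steel bar in the wooden block fits the description. The chalk line is at scene (273,297) / top (333,115).

```bash
cat > h.py <<'E'
import numpy as np,cv2
from workcell import *
def ray(c,uv):
    V=np.array(c["view"]);K=np.array(c["intrinsics"]);R=V[:3,:3]
    d=R.T@np.linalg.solve(K,[uv[0],uv[1],1]);return -R.T@V[:3,3],d
def onz(c,uv,z):
    o,d=ray(c,uv);return o+d*(z-o[2])/d[2]
def proj(c,p):
    q=np.array(c["intrinsics"])@(np.array(c["view"])@np.r_[p,1])[:3];return q[:2]/q[2]
def tri(a,ua,b,ub):
    o1,d1=ray(a,ua);o2,d2=ray(b,ub);s=np.linalg.lstsq(np.c_[d1,-d2],o2-o1,rcond=None)[0]
    p,q=o1+s[0]*d1,o2+s[1]*d2;return (p+q)/2,np.linalg.norm(p-q)
def blobs(c,mask,box,amin=20):
    m=np.zeros(mask.shape,np.uint8);x0,y0,x1,y1=box;m[y0:y1,x0:x1]=mask[y0:y1,x0:x1]*255
    cs=cv2.findContours(m,cv2.RETR_EXTERNAL,cv2.CHAIN_APPROX_NONE)[0]
    return sorted([k for k in cs if cv2.contourArea(k)>amin],key=cv2.contourArea,reverse=True)
E
python3 - <<'E'
from h import *
import pickle
d=pickle.load(open("d0.pkl","rb"));P=[]
for n,(x,y),(cx,cy) in(("top",(265,227),(333,115)),("scene",(288,203),(273,297))):
    f=d[n]["frame"]
    P.append(np.hstack([cv2.resize(f[b-40:b+40,a-50:a+50],(400,300),interpolation=cv2.INTER_CUBIC) for a,b in((x,y),(cx,cy))]))
cv2.imwrite("pics/crop.png",np.vstack(P)[:,:,::-1])
for n,bx,cb in(("top",(235,190,300,265),(325,98,342,132)),("scene",(255,165,325,235),(262,282,285,312))):
    c=d[n];h=cv2.cvtColor(c["frame"],cv2.COLOR_RGB2HSV)
    for nm,m,b,z in(("bar",(h[...,1]<60)&(h[...,2]>110),bx,.075),("chalk",(h[...,1]<90)&(h[...,2]>100),cb,.13)):
        for k in blobs(c,m,b,8)[:3]:
            r=cv2.minAreaRect(k);print(n,nm,np.round(r[0],1),np.round(r[1],1),round(r[2],1),np.round([onz(c,p,z) for p in cv2.boxPoints(r)],3)[:,:2].tolist())
E
```

```text
top bar [250.6 224.4] [ 3.4 48.1] 11.8 [[0.332, 0.306], [0.457, 0.281], [0.455, 0.272], [0.331, 0.298]]
top chalk [333.  115.5] [29. 16.] 90.0 [[0.712, 0.093], [0.712, 0.052], [0.635, 0.052], [0.635, 0.094]]
scene bar [300.1 189.1] [39.   3.8] 69.8 [[0.336, 0.295], [0.336, 0.306], [0.461, 0.28], [0.461, 0.27]]
scene chalk [273.  297.8] [31.3 13.9] 71.6 [[0.635, 0.06], [0.639, 0.092], [0.714, 0.079], [0.71, 0.049]]
```

View pics/crop.png

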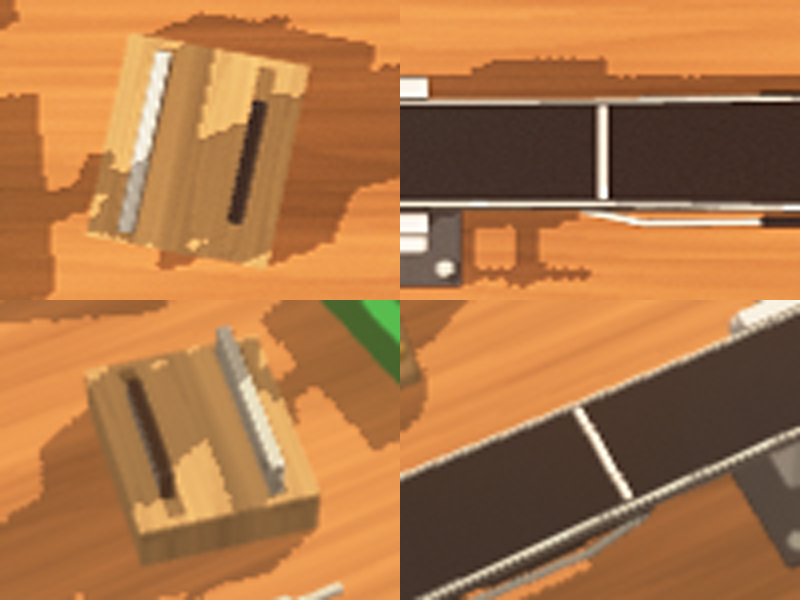

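The crops confirm it: plain steel bar in the wooden block (top crop, left slot), dark stone in the other slot, and a clean chalk line across the ski. Both views put the bar at about (0.395, 0.289) with a yaw of about -11.5°, and the chalk centre at about (0.674, 0.072). Next I hover over the bar for a wrist look.

```bash
cat >> h.py <<'E'
from scipy.spatial.transform import Rotation as Ro
def down(th): # tool z down, tool x = -(cos th, sin th)
    x=-np.array([np.cos(th),np.sin(th),0]);z=np.array([0,0,-1.]);return Ro.from_matrix(np.c_[x,np.cross(z,x),z]).as_quat()
E
python3 - <<'E'
from h import *
import pickle
th=np.radians(-11.5)
bot.reach([.395,.289,.21],down(th))
hand.move_gripper(.05,60)
c=vision.read_camera("wrist");t=vision.read_camera("top");pickle.dump((c,t),open("d1.pkl","wb"))
cv2.imwrite("pics/w1.png",c["frame"][:,:,::-1]);o=get_obs();print(o["time_s"],o["position"],o["orientation"],o["gripper_width"],o["joint_pos"])
for p in([.332,.302,.075],[.458,.276,.075]):print(proj(c,p))
E
```

```text
1.9917 [0.39496639 0.28911384 0.20999584] [1.00091226e-01 9.94978264e-01 1.36096028e-05 4.51350897e-06] 0.05024322615927974 [ 6.28804636e-01  1.86508438e-01  1.95574656e+00  1.69855026e-05
  9.99312788e-01 -7.41482663e-01]
[280.83177306 116.44764106]
[280.1577784  281.13940027]
```

View pics/w1.png

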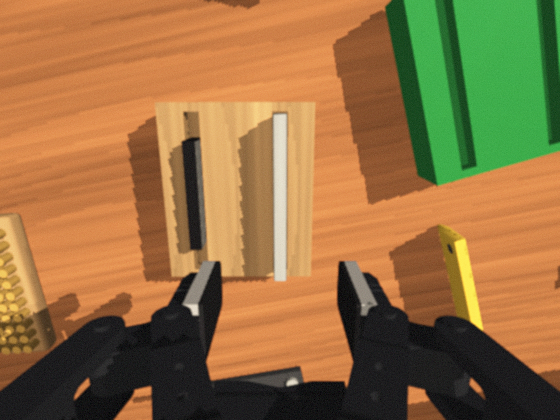

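The wrist view shows the bar's back centred at column 280, rows 113–280, with the stone at column 194 and the jaws aligned with the bar. I'll fit it precisely and grasp.

Run:
```python
from h import *
import pickle
c,t=pickle.load(open("d1.pkl","rb"))
h=cv2.cvtColor(c["frame"],cv2.COLOR_RGB2HSV)
k=blobs(c,(h[...,1]<60)&(h[...,2]>130),(255,95,305,300))[0]
r=cv2.minAreaRect(k);print(r)
b=np.array([onz(c,p,.075)[:2] for p in cv2.boxPoints(r)]);print(np.round(b,4).tolist())
ctr=b.mean(0);e=[b[1]-b[0],b[2]-b[1]];L=max(e,key=np.linalg.norm);W=min(e,key=np.linalg.norm);L=L*np.sign(L[0])
th=np.arctan2(L[1],L[0]);print(ctr,np.linalg.norm(L),np.linalg.norm(W),np.degrees(th))
assert abs(np.linalg.norm(L)-.13)<.006 and abs(np.degrees(th)+11.5)<3 and np.hypot(*(ctr-[.395,.289]))<.008
q=down(th)
bot.servo_line([*ctr,.10],q,.15)
bot.servo_line([*ctr,.0655],q,.08)
o=get_obs();print(o["wrist_force"],o["position"])
hand.move_gripper(.0,60)
bot.dwell(.2);o=get_obs();print(o["time_s"],o["gripper_width"],o["grip_force"],o["wrist_force"],o["ft_torque"])
```

```text
((279.5, 197.0), (166.0, 13.0), 90.0)
[[0.3293, 0.2969], [0.3311, 0.3059], [0.4579, 0.2808], [0.4558, 0.2705]]
[0.39353915 0.28854807] 0.12929741803939704 0.009121936300443207 -11.17727038827094
[-0.08658023 -0.05482622  0.50083571] [0.39359065 0.28859052 0.0655317 ]
4.1 0.008652628927990251 58.892067074775696 [-0.37883267 -0.07854434  5.76309977] [-0.10746154  0.12253977  0.02613851]
```

Run:
```python
from h import *
import pickle
o=get_obs();p=o["position"]
bot.servo_line([p[0],p[1],.16],None,.1)
bot.servo_line([p[0],p[1],.25],None,.2)
bot.reach([.674,.027,.25],down(0.))
bot.dwell(.3);o=get_obs();print(o["time_s"],o["position"],o["gripper_width"],o["grip_force"],o["wrist_force"],o["ft_torque"],o["joint_pos"])
C={n:vision.read_camera(n) for n in("wrist","scene","top")};pickle.dump(C,open("d2.pkl","wb"))
w=C["wrist"]["frame"];s=C["scene"]["frame"][230:350,190:350];
cv2.imwrite("pics/w2.png",w[:,:,::-1]);cv2.imwrite("pics/s2.png",cv2.resize(s,(800,600))[:,:,::-1])
```

```text
7.5167 [0.67383594 0.02781843 0.25032207] 0.008773600389125709 58.62818777561188 [-0.40088546  0.71238768 -4.06327632] [-0.02254838 -0.01326427 -0.02991588] [ 3.90154168e-02  4.27407491e-01  1.51722716e+00  4.59883840e-05
  1.19656745e+00 -1.53280633e+00]
```

View pics/w2.png

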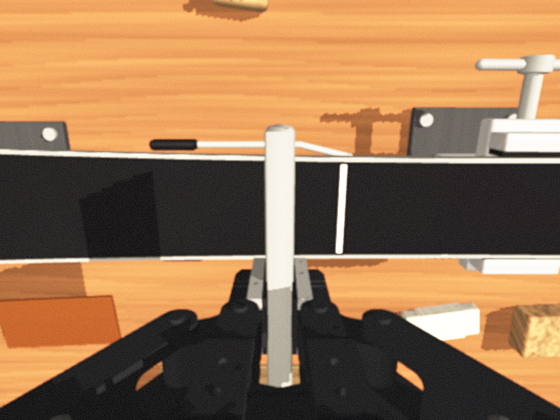

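View pics/s2.png

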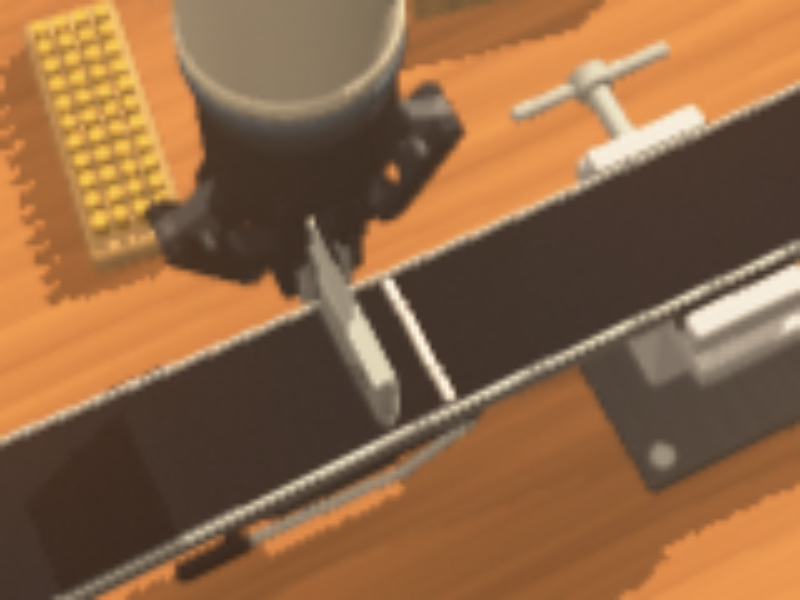

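The bar is held square: back at column 280, rows 128–385. The chalk line runs from (345,166) to (340,252), right of the bar, with the ski slightly rotated. I'll measure the chalk by rays and triangulation, and check the bar in the hand.

Run:
```python
from h import *
import pickle
C=pickle.load(open("d2.pkl","rb"));D=pickle.load(open("d0.pkl","rb"))
def chalk(c,box,thr=120):
    h=cv2.cvtColor(c["frame"],cv2.COLOR_RGB2HSV);x0,y0,x1,y1=box
    g=np.clip(c["frame"][y0:y1,x0:x1].astype(float).mean(2)-70,0,None)
    g[g<40]=0;ys,xs=np.nonzero(g);P=np.c_[xs+x0,ys+y0].astype(float);w=g[ys,xs]
    m=np.average(P,0,w);u=np.linalg.svd((P-m)*np.sqrt(w)[:,None],full_matrices=False)[2][0];s=(P-m)@u
    return m,u*np.sign(u[1]),s.min()-.5,s.max()+.5
R={}
for n,c,b in(("wrist",C["wrist"],(325,163,362,254)),("top",D["top"],(329,104,338,127)),("scene",D["scene"],(264,288,283,309))):
    m,u,a,e=chalk(c,b);R[n]=(c,m);A,B=[onz(c,m+u*s,.13) for s in(a,e)]
    print(n,m,np.round(A,4),np.round(B,4),"mid",np.round(onz(c,m,.13),4),"len",np.linalg.norm(A-B),"deg",np.degrees(np.arctan2(*(A-B)[1::-1])))
for a,b in(("wrist","scene"),("top","scene"),("wrist","top")):print(a,b,tri(*R[a],*R[b]))
c=C["wrist"]
# ski steel edges in wrist view: bright/dark transition rows at several columns
g=c["frame"].astype(float).mean(2)
for nm,(lo,hi),sg in(("near",(145,170),1),("far",(245,272),-1)):
    Q=[]
    for x in list(range(205,262,4))+list(range(362,440,4)):
        col=g[lo:hi,x];d=np.diff(col);i=np.argmin(d*sg);Q.append(onz(c,(x,lo+i+.5),.13)[:2])
    Q=np.array(Q);k=np.polyfit(Q[:,1],Q[:,0],1);r=abs(Q[:,0]-np.polyval(k,Q[:,1]));k=np.polyfit(Q[r<.003,1],Q[r<.003,0],1)
    print(nm,"x at y=.072",np.polyval(k,.072),"slope deg",np.degrees(np.arctan(k[0])))
# bar back in wrist view
h=cv2.cvtColor(c["frame"],cv2.COLOR_RGB2HSV)
z=.2597
for rows in((135,180),(195,240),(140,250)):
    L=[]
    for y in range(*rows):
        xs=np.nonzero((h[y,255:312,1]<60)&(h[y,255:312,2]>120))[0]+255
        L.append(onz(c,(xs.mean(),y),z)[:2])
    L=np.array(L);k=np.polyfit(L[:,0],L[:,1],1);print("bar y at x=.674",np.polyval(k,.674),"deg",np.degrees(np.arctan(k[0])))
print("bar ends",onz(c,(280,127),z),onz(c,(280,386),z))
```

```text
wrist [341.00867286 207.84481507] [0.6395 0.0709 0.13  ] [0.7076 0.0707 0.13  ] mid [0.6721 0.0708 0.13  ] len 0.06801971963720589 deg 179.8197453944975
top [333.19353674 115.11225853] [0.7051 0.072  0.13  ] [0.6444 0.0725 0.13  ] mid [0.6744 0.0722 0.13  ] len 0.06065021684374816 deg -0.4938069791938819
scene [273.67441519 298.03061524] [0.6458 0.0711 0.13  ] [0.7055 0.0713 0.13  ] mid [0.6763 0.0712 0.13  ] len 0.0596741432050152 deg -179.8089261326122
wrist scene (array([0.67382288, 0.07206116, 0.12415397]), np.float64(0.0004412918610970631))
top scene (array([0.67509811, 0.0718276 , 0.12709068]), np.float64(0.00021850020977917827))
wrist top (array([0.67485703, 0.07177096, 0.12418413]), np.float64(0.0020412675922558176))
near x at y=.072 0.6390115963695047 slope deg 0.7617569713370218
far x at y=.072 0.7081472516661814 slope deg -0.4567191906095623
bar y at x=.674 0.02549318767794462 deg -1.5473029721714742
bar y at x=.674 0.026485588640073516 deg -0.301824778830677
bar y at x=.674 0.02607667625121516 deg -0.9744168404244692
bar ends [0.60739127 0.02683634 0.2597    ] [0.70726982 0.0269677  0.2597    ]
```

Sizes and heights fit: chalk about 66 mm long, z about 0.125–0.13, ski edges at x = 0.637 and 0.710. All views agree on the chalk at y≈0.072. The wrist camera reads about 1.4 mm low in y, as its reading of the held bar also shows. Descend to about 8 mm above the base and check.

Run:
```python
from h import *
import pickle
bot.servo_line([.6745,.072,.20],down(0.),.15)
bot.servo_line([.6745,.072,.1735],down(0.),.08)
bot.dwell(.3);o=get_obs();print(o["time_s"],o["position"],o["orientation"],o["wrist_force"],o["ft_torque"])
C={n:vision.read_camera(n) for n in("wrist","scene","top")};pickle.dump(C,open("d3.pkl","wb"))
a=cv2.resize(C["wrist"]["frame"][90:310,190:370],(400,489),interpolation=cv2.INTER_CUBIC);b=cv2.resize(C["scene"]["frame"][265:325,250:300],(400,489),interpolation=cv2.INTER_CUBIC)
cv2.imwrite("pics/n3.png",np.hstack([a,b])[:,:,::-1])
```

```text
9.05 [0.67474614 0.07204614 0.1739245 ] [1.14159300e-05 9.99999936e-01 5.31387485e-05 3.53114713e-04] [ 0.31189471  0.47934215 -3.29321296] [-0.0322112  -0.01391126  0.00449038]
```

View pics/n3.png

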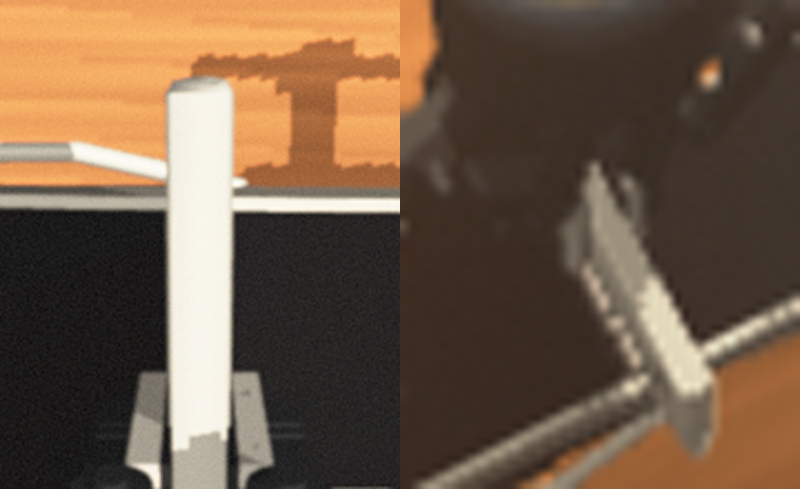

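The bar sits above the chalk line and parallel to it: wrist crop columns 167–233, vertical, hiding the chalk, with a chalk sliver along its foot in the scene crop at (610,310). Both steel edges are overreached. Descend under force feedback.

Run:
```python
from h import *
def F(n=6):
    a=[]
    for _ in range(n):
        bot.dwell(.04);o=get_obs();a.append(np.r_[o["wrist_force"],o["ft_torque"]])
    return np.mean(a,0)
b=F(10);print("base",b.round(2),get_obs()["position"])
z=.1735;q=down(0.)
while z>.150:
    z-=.001;bot.servo_line([.6745,.072,z],q,.015);f=F(4)-b
    if f[2]>1.2:break
print("contact",z,f.round(2))
for _ in range(6):
    f=F(10)-b
    e=5-f[2];print(round(z,4),f.round(2),get_obs()["time_s"])
    if abs(e)<.35:break
    z-=np.clip(e/3*.8,-1,1)*.001;bot.servo_line([.6745,.072,z],q,.01)
bot.dwell(.5);f=F(10)-b;o=get_obs();print(f.round(2),o["time_s"],o["position"],o["orientation"],o["gripper_width"],o["grip_force"])
```

```text
base [ 0.17  0.1  -3.77 -0.02 -0.01  0.01] [0.67446968 0.07200983 0.1734988 ]
contact 0.16449999999999998 [ 0.53  0.47  1.54  0.01 -0.06 -0.  ]
0.1645 [ 0.52  0.12  1.53  0.02 -0.13 -0.01] 13.7833
0.1636 [ 0.14  0.18  4.19  0.05 -0.07  0.  ] 14.45
0.1634 [ 0.69  0.33  5.11  0.07 -0.13 -0.01] 15.1167
[ 1.48  0.53  5.    0.1  -0.29 -0.01] 16.0333 [0.67456805 0.07203607 0.16338597] [1.00439994e-05 9.99999995e-01 3.29062830e-05 8.96405790e-05] 0.009143105023489825 59.18770909309387
```

Run:
```python
from h import *
for i in range(8):
    bot.dwell(.15);o=get_obs();print(o["wrist_force"].round(2),o["ft_torque"].round(2),round(o["gripper_width"],5))
print(o["time_s"],o["position"])
C={n:vision.read_camera(n) for n in("wrist","scene")}
a=cv2.resize(C["wrist"]["frame"][90:310,190:370],(400,489),interpolation=cv2.INTER_CUBIC);b=cv2.resize(C["scene"]["frame"][265:325,250:300],(400,489),interpolation=cv2.INTER_CUBIC)
cv2.imwrite("pics/n4.png",np.hstack([a,b])[:,:,::-1])
```

```text
[1.59 0.03 0.92] [ 0.12 -0.35 -0.04] 0.00848
[1.55 0.02 1.49] [ 0.1  -0.45  0.01] 0.00901
[1.95 0.26 1.5 ] [ 0.11 -0.38  0.04] 0.0089
[3.18 1.4  1.94] [ 0.12 -0.42 -0.02] 0.00866
[2.78 0.6  1.12] [ 0.09 -0.44  0.01] 0.00901
[2.78 0.9  1.28] [ 0.12 -0.44  0.03] 0.00899
[2.86 0.42 1.19] [ 0.11 -0.46 -0.02] 0.00884
[2.04 1.14 2.49] [ 0.12 -0.48 -0.01] 0.00864
17.2333 [0.6745181  0.0719952  0.16336621]
```

View pics/n4.png

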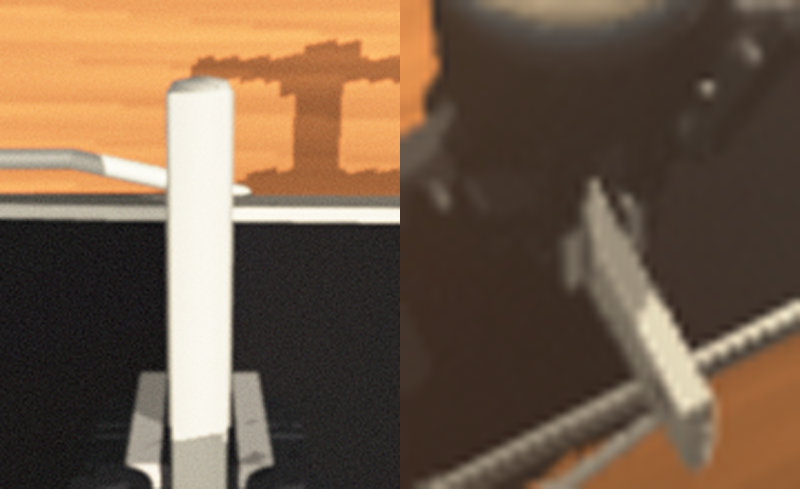

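The bar is edge down over the chalk, covering it in both views, and upright and square. A small sideways force (about 2.7 N in x) has built up, so I check whether it settles.

Run:
```python
from h import *
for i in range(4):
    a=[]
    for _ in range(10):bot.dwell(.05);o=get_obs();a.append(np.r_[o["wrist_force"],o["ft_torque"],o["position"]*1000])
    print(round(o["time_s"],2),np.mean(a,0).round(2))
```

```text
17.83 [ 2.7800e+00  4.4000e-01  1.1500e+00  1.1000e-01 -4.7000e-01  2.0000e-02
  6.7451e+02  7.2000e+01  1.6337e+02]
18.33 [ 2.8100e+00  4.3000e-01  1.6500e+00  8.0000e-02 -4.6000e-01 -1.0000e-02
  6.7450e+02  7.1990e+01  1.6336e+02]
18.83 [ 2.7700e+00  4.6000e-01  1.4100e+00  7.0000e-02 -4.6000e-01  0.0000e+00
  6.7450e+02  7.1990e+01  1.6336e+02]
19.33 [ 2.9000e+00  4.5000e-01  1.6500e+00  7.0000e-02 -4.9000e-01  0.0000e+00
  6.7450e+02  7.1990e+01  1.6336e+02]
```

Run:
```python
from h import *
bot.servo_line([.67456,.072,.1634],down(0.),.005)
bot.dwell(1.5);a=[]
for _ in range(15):bot.dwell(.05);o=get_obs();a.append(np.r_[o["wrist_force"],o["ft_torque"],o["position"]*1000,o["grip_force"]])
f=np.mean(a,0);print(round(o["time_s"],2),f.round(2))
if 4.3<f[2]+3.77<5.7 and abs(f[0])<3.2: print(hand_in())
```

```text
21.83 [ 1.7600e+00  3.4000e-01  1.2600e+00  6.0000e-02 -2.9000e-01 -0.0000e+00
  6.7452e+02  7.2000e+01  1.6338e+02  5.9220e+01]
the job is handed in; nothing more can be done
None
```

The job is handed in at about 22 s: the true bar is held knife edge down, upright and square on the chalk line, reaching over both steel edges and pressed down with about 5 N; the arm never went near the stone, brush or basket.

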